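# Leak-check a capped bottle in the turnover stand

## Task

Do the leak check on the red-capped bottle: slide it upright all the way into the cradle of the turnover stand, with the yellow fork around its neck, and let go of it. Then crank the cradle right over so that the bottle is fully upside down, keep it so for at least three seconds, and crank it fully back so that the bottle stands upright in the cradle again. Leave the other two bottles standing where they are.

Things in the scene. Friction and masses are not known exactly. Their poses are not given: they have to be found in the camera images.
- bottle_red: The bottle to check: amber glass, closed for good with a RED screw cap, 0.17 to 0.32 kg, upright on the bench (the three bottles swap places). Origin: centre of its underside, z up its axis. Heights in mm: body 60 across to 72, flat shoulder 55 across to 78, bare neck 32 across from 78 to 92, cap 46 across from 92 to 122 (top).
- bottle_blue: Bystander: the same bottle with a BLUE cap, upright on the bench. Origin: centre of its underside.
- bottle_white: Bystander: the same bottle with a WHITE cap, upright on the bench. Origin: centre of its underside.
- stand: Turnover stand, fixed to the bench (place and yaw vary). Origin on the bench, under the seat's centre. Blue base plate 150 x 150 x 10 mm, centred 25 mm towards +y. An aluminium post (46 mm wide in x, y = +47 to +67 mm, top at 123 mm) carries a level axle along y. On the post's -y side the axle carries the cradle, which is open towards -y; on its +y side the crank.
- seat (a point): Centre of the cradle's floor, where the centre of the bottle's underside belongs; axes as the stand's while the cradle is upright (then 48 mm above the bench); turns with the cradle. In its frame, mm: floor 88 wide in x, y = -32 to +42; side rails 18 high, inner faces 67 apart, y = -28 to +34; back plate from y = +33, up to z = 87. Push the bottle in along +y until it stops, y = 0 to +4.
- fork (a point): Mouth of the cradle's yellow fork, mid-thickness, between the tips of its tines; in the seat's frame at y = -27 mm, z = +85 mm. Fork 4 mm thick (z = 83 to 87), slot 39 mm wide in x, open to -y, closed at y = +20. It passes between shoulder and cap while the bottle is held 1 to 4 mm above the floor. No lock: upside down, the bottle sinks 5 mm and hangs by its shoulder.
- axle (a point): Point of the axle above the stand's origin, 100 mm above the bench: cradle and crank turn about the stand's y axis through it.
- cradle (a joint): Angle of cradle and crank about the axle (rad): 0 = upright (the start), pi = fully upside down, hard stops at both. Grows as the crank goes from the stand's -x side, up over the top, to its +x side. Stays where it is left (friction 0.18 N m, about 3 N at the handle).
- crank_grip (a point): Middle of the crank's black handle: a freely spinning level cylinder, 20 mm across, 80 mm long, parallel to the axle, 70 mm from it. In the stand's frame at y = +125 mm, x = -70 cos(a) mm and 100 + 70 sin(a) mm above the bench, a the cradle angle. Clear all round: it can be pinched from above, across the stand's x, and carried along its half circle with the tool pointing down.

How it is judged (in metres and radians):
On the way, in this order (a step that is already met when the one before it is completed fails the run):
1. the red-capped bottle stands upright in the cradle, pushed in, and is let go (distance between bottle_red and seat below 0.012 m and angle between bottle_red's own z axis and vertical below 0.12 rad and value of joint cradle below 0.12 rad and contact force between the fingers and bottle_red below 0.1 N), for 0.2 s.
2. the bottle is upside down in the cradle (within about 10 degrees) for three seconds without a break (angle between bottle_red's own z axis and vertical above 2.96 rad and value of joint cradle above 2.96 rad and distance between bottle_red and seat below 0.018 m), for 3 s.
At the end, for the whole second after the job is handed in: The cradle is back upright (within 0.12 rad), the red-capped bottle stands upright in it (within 0.12 rad), at rest, the centre of its underside within 15 mm of the seat; the other two bottles stand upright within 20 mm of where they were (value of joint cradle below 0.12 rad and angle between bottle_red's own z axis and vertical below 0.12 rad and distance between bottle_red and seat below 0.015 m and linear speed of bottle_red below 0.02 m/s and angular speed of bottle_red below 0.2 rad/s and angle between each of bottle_blue, bottle_white's own z axis and vertical below 0.1 rad and distance of each of bottle_blue, bottle_white from where it was at the start of the episode below 0.02 m); the robot touches nothing.
It fails at once if another bottle is knocked over or moved more than 20 mm (distance of any of bottle_blue, bottle_white from where it was at the start of the episode above 0.02 m or angle between any of bottle_blue, bottle_white's own z axis and vertical above 0.5 rad).
It also fails if it takes over 69 s, if anything falls off the work surface, if the arm or the gripper's body presses on something with over 40 N, if the wrist force passes 120 N, or if a joint passes its speed limit or range.

## Robot

A 6-joint arm with a two-finger parallel gripper is mounted at the origin on the work surface. World frame = base frame: x ahead of the robot, y to its left, z up, the work surface at z = 0. Lengths are in m, angles in degrees, forces in N, time in s.
With the tool pointing down it reaches from about 0.25 to 0.725 m from the base axis. Payload 9.7 kg.
Tool frame: the origin (TCP) lies between the finger pads, 19 mm behind the fingertips; this is the grasp point; z points along the fingers, y is the line along which they close (so a half turn about z gives the same grasp; the last joint's range is limited). The gripper opens to 85 mm and grips with 20 to 120 N. Pads are 22 mm wide; open, the fingers measure 114 mm over their backs; the gripper's body (76 mm by 85 mm) begins 54 mm behind the grasp point. The pads swing forward as they close: fully open they stand 13 mm farther back than shut.
Start: joints at [76.662, 4.979, 10.078, 95.1, 0, 90], TCP at [0.127, 0.535, 0.25] pointing down, gripper open.
Joint ranges: [-179.16, 179.16], [-48.56, 103.87], [-65.8, 70.77], [-126.05, 130.52], [-82.76, 87.17], [-180, 180]. Speed limits (degrees/s): [127.2, 127.2, 147.25, 180, 180, 180].

## Interface

Orientations are given as [roll, pitch, yaw] about the fixed x, y, z axes, in that order (R = Rz(yaw) Ry(pitch) Rx(roll)).
In Python, from workcell import manip, vision gives the robot as it stands.
- The arm moves only by the tool step_arm, never from a script. Its argument "series" is a list of rows, each a list of 3 entries, a list of its own where there are three numbers: the opening, from -1 (shut) to 1 (fully open), then the shift along the tool's x, y, z in units of 6 cm (1.0 is 6 cm), then the turn, a rotation vector about the tool's x, y, z in units of 6 degrees (1.0 is 6 degrees). In form: [[gripper, [x, y, z], [rx, ry, rz]], ...]. A call has 1 to 20 rows; each row shifts and turns the commanded pose from where the row before left it, along the tool's axes as they then stand; what a row does not reach is not made up. A row lasts 1/8 s, in which the tool goes at most 62.5 mm and 10.7 degrees, less where a joint would pass 70% of its speed; a pose out of reach is approached as far as the arm can. A call with a number of a shift or a turn outside -1 to 1 is refused whole. A call with a gripper value outside its range is refused whole. The fingers move at their own pace and stop on an object; "newtons" is the grip in N (left out, the last holds). Time passes only in rows, so rows that do not move let the fingers close. It gives the time, the measured TCP pose, the force, the opening and the grip force at its end, in the units of the state.
- manip.get_obs(): the state, without advancing time (a new reading comes with each control period).
- vision.snapshot(name): name is "side" or "top"; returns a dict with "pixels" (420x560x3 uint8, blue, green, red), "intrinsics" (3x3 intrinsics, pixels), "world_from_camera" (4x4, takes a point from camera to world coordinates). Camera axes: x right, y down, z forward; pixel columns grow to the right and rows downward; lengths in m; the calibration is good to about 2 mm. A picture is of the moment at which its call begins. There is no depth.
- manip.sign_off(): hands the job in; it is judged then, once.
The state is a dict: "time_s": time; "q": joint angles; "dq": joint speeds; "effort": joint torques, N m; "tool_pos": TCP position; "ee_rot": TCP orientation; "ft_force": force on the tool from outside, world axes, zero at the start; "ft_torque": the same for the moment, N m; "finger_gap": finger opening in m; "finger_force": force on a finger pad.
Only numpy, scipy, OpenCV 4.12 (cv2) and the standard library are available. Lean on these libraries where they do the work, as an engineer would, in place of code of your own. Each camera call takes 0.05 s, during which the arm holds its last target. There are 200 camera calls.

## Working session

There is one attempt and no reset: what is moved stays moved. The work goes in short steps, Python scripts to look and compute and a tool call to move; the robot and the scene stay as the last step left them, time stands still between calls to the robot, and variables do not carry over. Pictures are saved under pics/ and viewed, at most 10 in all, crops included, and the job is handed in when it is done.

Besides the shell and the picture viewer there is one more tool, called after "Call:" as name([rows], argument=value, ...), one row to a line, values as JSON. step_arm: Moves the arm, as the interface text tells. Shifts and turns lie within -1 to 1; 1 stands for 6 cm of shift or 6 degrees of turn. Its arguments: {"type":"object","properties":{"series":{"type":"array","items":{"type":"array"}},"newtons":{"type":"number"}},"required":["series"]}

```bash
mkdir -p pics; ls
python3 - <<'E'
from workcell import manip, vision
import cv2, numpy as np
for n in("side","top"):
    s=vision.snapshot(n); cv2.imwrite(f"pics/{n}0.png",s["pixels"]); np.savez(f"{n}0.npz",**s)
    print(n,s["intrinsics"].round(1).tolist(),s["world_from_camera"].round(4).tolist())
o=manip.get_obs();print(o)
E
```

```text
pics
side [[507.9, 0.0, 272.5], [0.0, 507.9, 210.2], [0.0, 0.0, 1.0]] [[0.9931, -0.0573, 0.1025, 0.4103], [-0.1153, -0.6409, 0.7589, -0.9683], [0.0222, -0.7655, -0.6431, 0.8526], [0.0, 0.0, 0.0, 1.0]]
top [[507.3, 0.0, 270.1], [0.0, 507.3, 204.0], [0.0, 0.0, 1.0]] [[-0.0182, -0.9915, 0.1289, 0.3788], [-0.9998, 0.0189, 0.0047, -0.0967], [-0.0071, -0.1288, -0.9916, 1.1635], [0.0, 0.0, 0.0, 1.0]]
{'time_s': 0.1, 'q': array([7.66622936e+01, 5.00732023e+00, 1.00399008e+01, 9.50994278e+01,
       7.19721098e-04, 8.99986605e+01]), 'dq': array([-0.00537833, -0.05506344,  0.08684652, -0.0803447 , -0.05447363,
       -0.04715219]), 'effort': array([ 3.31860365e-04, -5.21563447e+01,  4.65653944e+01,  1.61361851e-02,
        8.55590201e-05, -3.05892706e-05]), 'tool_pos': array([0.12683521, 0.53499236, 0.2493681 ]), 'ee_rot': array([-1.79933153e+02, -7.21283409e-04,  1.66663632e+02]), 'ft_force': array([-0.5060678 ,  0.88389467, -0.42251904]), 'ft_torque': array([-0.02931574,  0.016023  ,  0.02652471]), 'finger_force': 0.0, 'finger_gap': 0.0854704079360555}
```

View pics/side0.png

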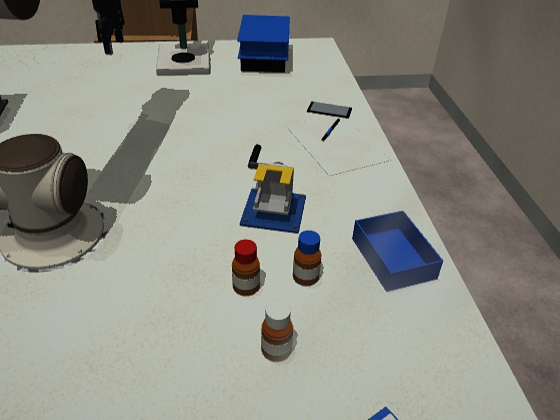

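View pics/top0.png

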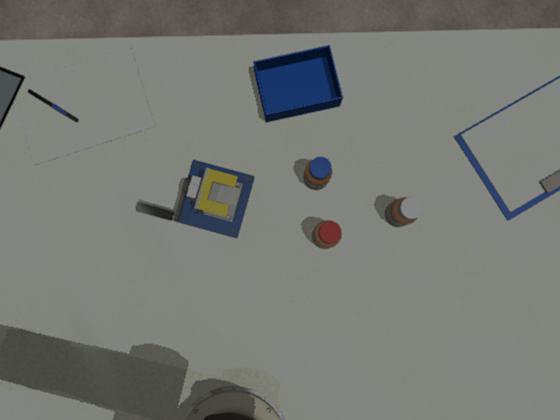

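Side view: red cap at (245,248), blue (309,242), white (278,318), stand at (273,205). Top view: red (328,233), blue (319,167), white (408,208), fork (217,195), and crank handle (156,211). Next I measure these by colour.

```bash
cat > h.py <<'E'
import cv2, numpy as np
def load(n,i=0): return dict(np.load(f"{n}{i}.npz"))
def ray(s,p):
    T=s["world_from_camera"]; d=T[:3,:3]@np.linalg.solve(s["intrinsics"],[p[0],p[1],1.]); return T[:3,3],d/np.linalg.norm(d)
def onz(s,p,z):
    o,d=ray(s,p); return o+d*(z-o[2])/d[2]
def tri(s1,p1,s2,p2):
    o1,d1=ray(s1,p1);o2,d2=ray(s2,p2)
    k=np.linalg.lstsq(np.c_[d1,-d2],o2-o1,rcond=None)[0]
    a,b=o1+k[0]*d1,o2+k[1]*d2
    return (a+b)/2,np.linalg.norm(a-b)
def mask(s,c,roi):
    h=cv2.cvtColor(s["pixels"],cv2.COLOR_BGR2HSV); H,S,V=[h[...,i].astype(int) for i in range(3)]
    m={"red":((H<4)|(H>174))&(S>190)&(V>60),"blue":(abs(H-112)<12)&(S>150)&(V>40),"yellow":(abs(H-25)<6)&(S>150)&(V>80),
       "white":(S<40)&(V>150),"black":(V<45)}[c].astype(np.uint8)
    x0,y0,x1,y1=roi; r=np.zeros_like(m); r[y0:y1,x0:x1]=m[y0:y1,x0:x1]
    n,l,st,ce=cv2.connectedComponentsWithStats(r); k=1+st[1:,4].argmax(); return (l==k).astype(np.uint8),ce[k],st[k]
def hull(m): return cv2.findContours(m,0,1)[0][0]
E
python3 - <<'E'
from h import *
t,s=load("top"),load("side")
for c,rt,rs in(("red",(300,210,360,260),(225,230,270,270)),("blue",(300,145,340,185),(290,225,330,258)),("yellow",(180,150,260,240),(230,150,310,200))):
    mt,ct,st=mask(t,c,rt);ms,cs,ss=mask(s,c,rs)
    print(c,ct.round(1),st,cs.round(1),ss,tri(t,ct,s,cs))
    if c=="yellow":
        for m,q in((mt,t),(ms,s)):
            p=cv2.approxPolyDP(hull(m),2,True)[:,0]; print(p.tolist()); print([onz(q,x,.135)[:2].round(4).tolist() for x in p])
        r=cv2.minAreaRect(hull(mt)); print(r,[onz(t,x,.135)[:2].round(4).tolist() for x in cv2.boxPoints(r)])
m,c,st=mask(t,"blue",(170,150,265,245)); r=cv2.minAreaRect(hull(m)); B=[onz(t,x,.01)[:2] for x in cv2.boxPoints(r)]
print("base",r,np.round(B,4).tolist(),np.mean(B,0)); 
def up(im,x0,y0,x1,y1,k): return cv2.resize(im[y0:y1,x0:x1],None,fx=k,fy=k,interpolation=cv2.INTER_CUBIC)
a=up(t["pixels"],130,145,270,250,4);b=up(s["pixels"],230,135,320,240,2.8)
cv2.imwrite("pics/c1.png",np.hstack([a[:294*2] if 0 else a[:420,:540],np.pad(up(s["pixels"],235,135,315,240,3.2),((0,84),(0,0),(0,0)))[:420]]))
E
```

```text
Traceback (most recent call last):
  File "h.py", line 17, in mask
    n,l,st,ce=cv2.connectedComponentsWithStats(r); k=1+st[1:,4].argmax(); return (l==k).astype(np.uint8),ce[k],st[k]
                                                       ~~~~~~~~~~~~~~~^^
ValueError: attempt to get argmax of an empty sequence
```

```bash
cat > m.py <<'E'
from h import *
t,s=load("top"),load("side")
h=lambda q,x,y: cv2.cvtColor(q["pixels"],cv2.COLOR_BGR2HSV)[y,x].tolist()
print(h(t,329,232),h(t,321,247),h(s,245,245),h(t,319,165),h(t,205,205),h(s,275,172),h(t,190,225),h(t,408,208))
for c,rt,rs in(("red",(300,210,360,260),(225,230,270,270)),("blue",(300,145,340,185),(290,225,330,258)),("white",(385,185,425,230),(262,295,295,335)),("yellow",(180,150,260,240),(230,150,310,200))):
    mt,ct,st=mask(t,c,rt);ms,cs,ss=mask(s,c,rs)
    print(c,ct.round(1),st,cs.round(1),ss,tri(t,ct,s,cs))
    if c=="yellow":
        for m,q in((mt,t),(ms,s)):
            p=cv2.approxPolyDP(hull(m),2,True)[:,0]; print(p.tolist()); print([onz(q,x,.135)[:2].round(4).tolist() for x in p])
        r=cv2.minAreaRect(hull(mt)); print(r,[onz(t,x,.135)[:2].round(4).tolist() for x in cv2.boxPoints(r)])
m,c,st=mask(t,"blue",(170,150,265,245)); r=cv2.minAreaRect(hull(m)); B=[onz(t,x,.01)[:2] for x in cv2.boxPoints(r)]
print("base",r,np.round(B,4).tolist(),np.mean(B,0)); 
def up(im,x0,y0,x1,y1,k): return cv2.resize(im[y0:y1,x0:x1],None,fx=k,fy=k,interpolation=cv2.INTER_CUBIC)
a=up(t["pixels"],130,145,265,250,4);b=up(s["pixels"],240,140,310,245,4)[:,:260]
cv2.imwrite("pics/c1.png",np.hstack([a,b]))
E
sed -i 's/(S>190)&(V>60)/(S>150)\&(V>60)/' h.py; python3 m.py
```

```text
[2, 156, 113] [30, 18, 72] [1, 233, 141] [110, 162, 110] [27, 160, 129] [105, 23, 45] [105, 35, 88] [83, 8, 133]
red [329.9 231.6] [320 222  21  20 331] [244.4 249.7] [235 240  22  24 345] (array([ 0.45550947, -0.21476164,  0.11114765]), np.float64(0.0001753802983467863))
blue [320.1 167. ] [310 157  21  21 322] [308.5 241.9] [298 231  22  23 421] (array([ 0.59335629, -0.19904315,  0.1065602 ]), np.float64(0.00037959073944366327))Traceback (most recent call last):
  File "m.py", line 6, in <module>
    mt,ct,st=mask(t,c,rt);ms,cs,ss=mask(s,c,rs)
             ~~~~^^^^^^^^
  File "h.py", line 17, in mask
    n,l,st,ce=cv2.connectedComponentsWithStats(r); k=1+st[1:,4].argmax(); return (l==k).astype(np.uint8),ce[k],st[k]
                                                       ~~~~~~~~~~~~~~~^^
ValueError: attempt to get argmax of an empty sequence
```

```bash
sed -i 's/("white",(385.*335)),//' m.py; sed -i 's/(S>150)&(V>40)/(S>110)\&(V>30)/; s/(S>150)&(V>80)/(S>110)\&(V>60)/' h.py; sed -i 's/240,140,310,245/243,140,308,245/' m.py; python3 m.py
```

```text
[2, 156, 113] [30, 18, 72] [1, 233, 141] [110, 162, 110] [27, 160, 129] [105, 23, 45] [105, 35, 88] [83, 8, 133]
red [329.9 231.6] [320 222  21  20 331] [244.4 249.7] [235 240  22  24 345] (array([ 0.45550947, -0.21476164,  0.11114765]), np.float64(0.0001753802983467863))
blue [320.  167.2] [310 157  21  21 353] [308.5 241.9] [298 230  22  24 438] (array([ 0.59318949, -0.19892721,  0.1064831 ]), np.float64(0.0008757282963458437))
yellow [215.2 191.6] [199 169  38  47 789] [273.7 172.8] [254 164  39  21 435] (array([0.54252217, 0.02067277, 0.13230343]), np.float64(0.0033909610876336218))
[[209, 169], [207, 180], [202, 186], [199, 209], [225, 215], [228, 206], [210, 201], [207, 196], [213, 181], [234, 186], [236, 176]]
[[0.5878, 0.033], [0.5648, 0.0372], [0.5525, 0.0475], [0.505, 0.0537], [0.4917, 0.0006], [0.51, -0.0057], [0.5211, 0.0311], [0.5315, 0.0372], [0.5625, 0.0248], [0.5512, -0.0183], [0.572, -0.0226]]
[[258, 164], [254, 179], [262, 181], [268, 169], [280, 170], [282, 173], [279, 182], [289, 184], [292, 168]]
[[0.5095, 0.0573], [0.4942, -0.0035], [0.5123, -0.013], [0.5317, 0.0341], [0.5603, 0.0275], [0.5635, 0.0148], [0.5518, -0.0204], [0.5742, -0.0301], [0.5906, 0.0334]]
((216.4241485595703, 192.21034240722656), (31.085403442382812, 41.48434066772461), 15.068489074707031) [[0.5068, 0.0598], [0.5897, 0.0375], [0.5715, -0.0243], [0.489, -0.0015]]
base ((214.76922607421875, 198.3461456298828), (63.060462951660156, 63.06046676635742), 15.255120277404785) [[0.4949, 0.1244], [0.6361, 0.0867], [0.5942, -0.054], [0.4544, -0.0143]] [0.54489244 0.03569816]
```

View pics/c1.png

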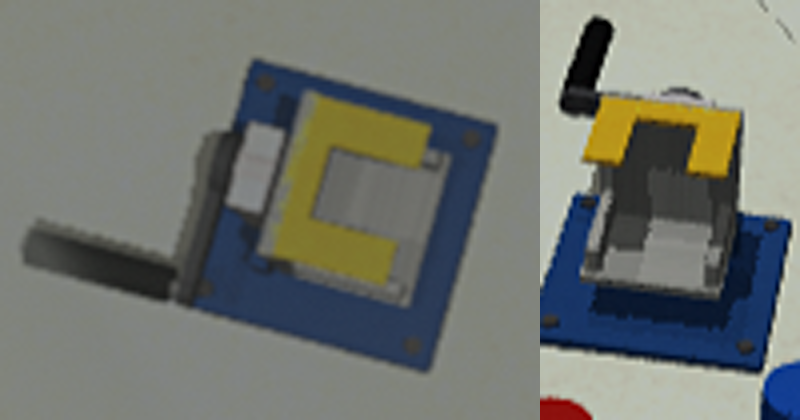

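The stand origin comes out near (0.5385, 0.0115) at yaw about −15°, and the base plate and fork agree on it. The fork triangulates to z≈0.132, as it should. The red bottle is near (0.4555, −0.215). If I turn the tool to yaw 75°, its x runs along the stand's +y and its y along the stand's +x. I'll start with that turn.

Call:
step_arm([
  [1,[0,0,0],[0,0,1]],
  [1,[0,0,0],[0,0,1]],
  [1,[0,0,0],[0,0,1]],
  [1,[0,0,0],[0,0,1]],
  [1,[0,0,0],[0,0,1]],
  [1,[0,0,0],[0,0,1]],
  [1,[0,0,0],[0,0,1]],
  [1,[0,0,0],[0,0,1]],
  [1,[0,0,0],[0,0,1]],
  [1,[0,0,0],[0,0,1]],
  [1,[0,0,0],[0,0,1]],
  [1,[0,0,0],[0,0,1]],
  [1,[0,0,0],[0,0,1]],
  [1,[0,0,0],[0,0,1]],
  [1,[0,0,0],[0,0,1]],
  [1,[0,0,0],[0,0,0.28]],
])

```text
time_s: 2.1
tool_pos: [0.1344, 0.5331, 0.2496]
ee_rot: [-179.6, 0.0, 75.7]
ft_force: [0.4, 0.4, -0.2]
finger_gap: 0.0854
finger_force: 0.0
```

```bash
cat >> h.py <<'E'
from scipy.spatial.transform import Rotation as Ro
def go(p,pr=True):
    "units of shift from here to world point p, along the tool's axes"
    from workcell import manip
    o=manip.get_obs(); R=Ro.from_euler("xyz",o["ee_rot"],degrees=True).as_matrix()
    u=R.T@(np.array(p)-o["tool_pos"])/.06
    print(round(o["time_s"],2),o["tool_pos"].round(4),o["ee_rot"].round(2),"F",o["ft_force"].round(1),"gap",round(o["finger_gap"],4),o["finger_force"],"-> units",u.round(2)); return u
E
python3 - <<'E'
from h import *
t,s=load("top"),load("side")
print(onz(t,(329.9,231.6),.115),onz(s,(244.4,249.7),.107))
go([.4555,-.215,.25])
E
```

```text
[ 0.45521922 -0.21429398  0.115     ] [ 0.4559376  -0.21043037  0.107     ]
2.1 [0.1344 0.5331 0.2496] [-1.7965e+02  4.0000e-02  7.5700e+01] F [ 0.4  0.4 -0.2] gap 0.0854 0.0 -> units [-10.76   8.27  -0.05]
```

Call:
step_arm([
  [1,[-0.67,0.52,0],[0,0,0]],
  [1,[-0.67,0.52,0],[0,0,0]],
  [1,[-0.67,0.52,0],[0,0,0]],
  [1,[-0.67,0.52,0],[0,0,0]],
  [1,[-0.67,0.52,0],[0,0,0]],
  [1,[-0.67,0.52,0],[0,0,0]],
  [1,[-0.67,0.52,0],[0,0,0]],
  [1,[-0.67,0.52,0],[0,0,0]],
  [1,[-0.67,0.52,0],[0,0,0]],
  [1,[-0.67,0.52,0],[0,0,0]],
  [1,[-0.67,0.52,0],[0,0,0]],
  [1,[-0.67,0.52,0],[0,0,0]],
  [1,[-0.67,0.52,0],[0,0,0]],
  [1,[-0.67,0.52,0],[0,0,0]],
  [1,[-0.67,0.52,0],[0,0,0]],
  [1,[-0.67,0.52,0],[0,0,0]],
  [1,[0,0,0],[0,0,0]],
  [1,[0,0,0],[0,0,0]],
])

```text
time_s: 4.35
tool_pos: [0.4587, -0.2136, 0.2468]
ee_rot: [-179.6, -0.0, 75.6]
ft_force: [0.3, 0.2, -0.4]
finger_gap: 0.0855
finger_force: 0.0
```

```bash
python3 -c "
from h import *
go([.4555,-.2145,.25]);go([.4555,-.2145,.113])"
```

```text
4.35 [ 0.4587 -0.2136  0.2468] [-1.7961e+02 -2.0000e-02  7.5570e+01] F [ 0.3  0.2 -0.4] gap 0.0855 0.0 -> units [-0.03 -0.05 -0.05]
4.35 [ 0.4587 -0.2136  0.2468] [-1.7961e+02 -2.0000e-02  7.5570e+01] F [ 0.3  0.2 -0.4] gap 0.0855 0.0 -> units [-0.03 -0.03  2.23]
```

Call:
step_arm([
  [1,[-0.03,-0.05,0],[-0.06,0,0.09]],
  [1,[0,0,0.4],[0,0,0]],
  [1,[0,0,0.4],[0,0,0]],
  [1,[0,0,0.4],[0,0,0]],
  [1,[0,0,0.4],[0,0,0]],
  [1,[0,0,0.3],[0,0,0]],
  [1,[0,0,0.3],[0,0,0]],
  [1,[0,0,0],[0,0,0]],
])

```text
time_s: 5.35
tool_pos: [0.4552, -0.2141, 0.114]
ee_rot: [-179.9, -0.0, 75.1]
ft_force: [0.1, -0.7, -0.9]
finger_gap: 0.0851
finger_force: 0.0
```

```bash
python3 -c "
from h import *
go([.4555,-.2145,.113])
from workcell import vision
s=vision.snapshot('side'); np.savez('side1.npz',**s); cv2.imwrite('pics/s1.png',cv2.resize(s['pixels'][170:310,180:340],None,fx=4,fy=4,interpolation=2))"
```

```text
5.35 [ 0.4552 -0.2141  0.114 ] [-1.7993e+02 -1.0000e-02  7.5140e+01] F [ 0.1 -0.7 -0.9] gap 0.0851 0.0 -> units [-0.01  0.01  0.02]
```

View pics/s1.png

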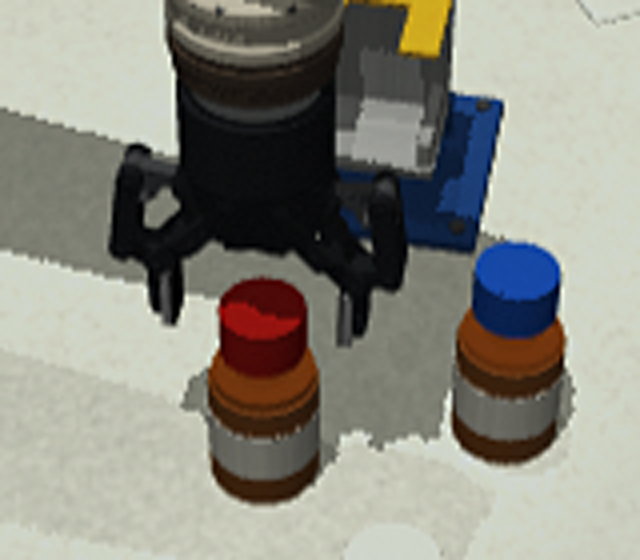

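The open fingers straddle the red cap, with tips at about (170,320) and (345,345) in the crop and the cap centred between them at (262,320). Closing now.

Call:
step_arm([
  [-0.3,[0,0,0],[0,0,0]],
  [-0.5,[0,0,0],[0,0,0]],
  [-0.5,[0,0,0],[0,0,0]],
  [-0.5,[0,0,0],[0,0,0]],
  [-0.5,[0,0,0],[0,0,0]],
  [-0.5,[0,0,0],[0,0,0]],
], newtons=40)

```text
time_s: 6.15
tool_pos: [0.4562, -0.2147, 0.116]
ee_rot: [179.9, 0.0, 75.1]
ft_force: [0.5, 0.8, 5.4]
finger_gap: 0.0449
finger_force: 40.8
```

```bash
python3 -c "
from h import *
go([.4555,-.2145,.113])"
```

```text
6.15 [ 0.4562 -0.2147  0.116 ] [1.7989e+02 2.0000e-02 7.5130e+01] F [0.5 0.8 5.4] gap 0.0449 40.79377233982086 -> units [ 0.   -0.01  0.05]
```

Call:
step_arm([
  [-0.5,[0,0,-0.2],[0,0,0]],
  [-0.5,[0,0,-0.4],[0,0,0]],
  [-0.5,[0,0,-0.4],[0,0,0]],
  [-0.5,[0,0,0],[0,0,0]],
  [-0.5,[0,0,0],[0,0,0]],
], newtons=50)

```text
time_s: 6.78
tool_pos: [0.4555, -0.2144, 0.1742]
ee_rot: [-180.0, -0.0, 75.1]
ft_force: [-0.0, -0.3, -2.8]
finger_gap: 0.0444
finger_force: 51.7
```

```bash
python3 -c "
from h import *
sy=np.array([.2588,.9659,0]); seat=np.array([.5385,.0115,.1665])
go(seat-.13*sy)
from workcell import vision
s=vision.snapshot('side'); np.savez('side2.npz',**s); cv2.imwrite('pics/s2.png',cv2.resize(s['pixels'][150:290,180:340],None,fx=4,fy=4,interpolation=2))"
```

```text
6.78 [ 0.4555 -0.2144  0.1742] [-1.7996e+02 -1.0000e-02  7.5130e+01] F [-0.  -0.3 -2.8] gap 0.0444 51.65138483047485 -> units [1.83 0.37 0.13]
```

View pics/s2.png

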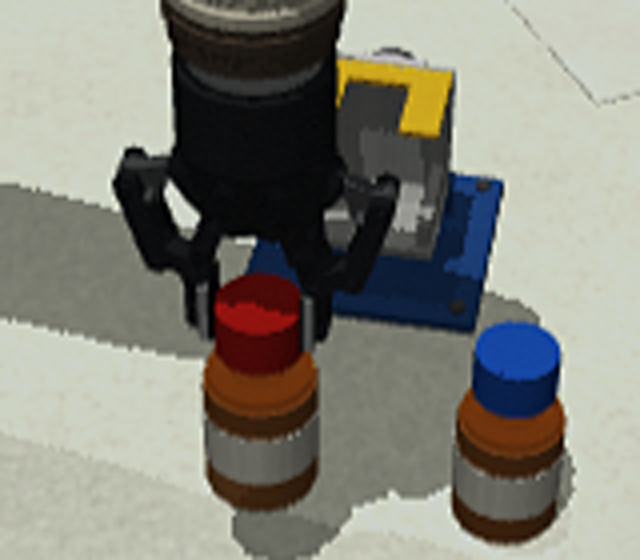

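The bottle hangs upright in the fingers, cap at about (258,325) in the crop. The bottom edge has risen 18 px, so the lift is about 58 mm, which matches the TCP reading. Next is the approach point in front of the cradle.

Call:
step_arm([
  [-0.5,[0.3,0.06,0],[0,0,0]],
  [-0.5,[0.5,0.1,0],[0,0,0]],
  [-0.5,[0.5,0.1,0.05],[0,0,0]],
  [-0.5,[0.4,0.08,0.05],[0,0,0]],
  [-0.5,[0.13,0.03,0.03],[0,0,0]],
  [-0.5,[0,0,0],[0,0,0]],
  [-0.5,[0,0,0],[0,0,0]],
])

```text
time_s: 7.7
tool_pos: [0.5052, -0.1145, 0.1673]
ee_rot: [180.0, 0.0, 75.1]
ft_force: [0.6, -0.6, -1.9]
finger_gap: 0.0441
finger_force: 51.5
```

```bash
python3 -c "
from h import *
sy=np.array([.2588,.9659,0]); seat=np.array([.5385,.0115,.1665])
go(seat-.13*sy);go(seat-.064*sy)
from workcell import vision
s=vision.snapshot('side'); t=vision.snapshot('top');np.savez('side3.npz',**s);np.savez('top3.npz',**t); 
cv2.imwrite('pics/s3.png',np.hstack([cv2.resize(s['pixels'][130:270,210:310],None,fx=4,fy=4,interpolation=2),cv2.resize(t['pixels'][130:270,190:290],None,fx=4,fy=4,interpolation=2)]))"
```

```text
7.7 [ 0.5052 -0.1145  0.1673] [1.7999e+02 2.0000e-02 7.5110e+01] F [ 0.6 -0.6 -1.9] gap 0.0441 51.53732478618622 -> units [ 0.01 -0.01  0.01]
7.7 [ 0.5052 -0.1145  0.1673] [1.7999e+02 2.0000e-02 7.5110e+01] F [ 0.6 -0.6 -1.9] gap 0.0441 51.53732478618622 -> units [ 1.11 -0.    0.01]
```

View pics/s3.png

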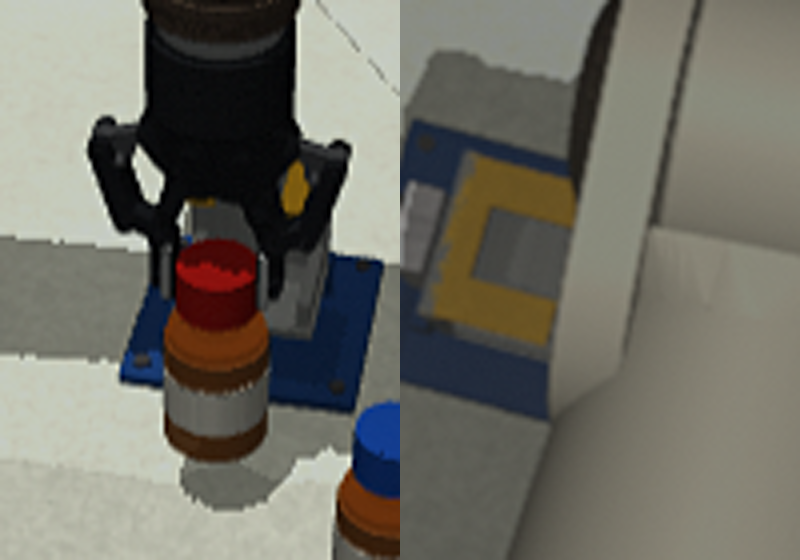

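The side view shows the red cap at crop (217,285), in front of the cradle. In the top view the arm hides the bottle. I'll check the sideways alignment numerically with the centroids.

Run:
```python
from h import *
t,s,s3=load("top"),load("side"),load("side",3)
O=np.array([.5385,.0115]); sx=np.array([.9659,-.2588]); sy=np.array([.2588,.9659])
def st(p): d=np.array(p)[:2]-O; return (np.array([d@sx,d@sy])*1e3).round(1)
for n,q,roi in(("top",t,(180,150,260,240)),("side",s,(230,150,310,200))):
    m,c,_=mask(q,"yellow",roi); print("fork",n,st(onz(q,c,.134)))
for n,q,roi in(("top",t,(170,150,265,245)),("side",s,(235,185,312,236))):
    m,_,_=mask(q,"blue",roi); h=cv2.convexHull(hull(m)); B=[st(onz(q,x,.01)) for x in cv2.approxPolyDP(h,4,True)[:,0]]; print("base",n,B)
m,c,b=mask(s3,"red",(240,180,285,220)); print("cap",c,b,st(onz(s3,c,.1575)),"tcp",st([.5052,-.1145]))
m,c,b=mask(s,"red",(225,230,270,270)); print("cap0",onz(s,c,.107))
# fork slot edges per row in top view
m,_,_=mask(t,"yellow",(180,150,260,240))
for x in range(214,232,3):
    r=np.flatnonzero(m[:,x]); g=r[np.argmax(np.diff(r))],r[np.argmax(np.diff(r))+1]; print(x,r[0],g,r[-1],[st(onz(t,(x,v),.135)) for v in (r[0]-.5,g[0]+.5,g[1]-.5,r[-1]+.5)])
```

```text
fork top [-0.4  9.2]
fork side [3.4 8.3]
base top [array([ 68.7, -48.2]), array([-72.7, -44.1]), array([-70.9,  90.9]), array([74.7, 94.6])]
base side [array([-68.3,  94. ]), array([76.1, 92.8]), array([ 75.6, -52.4]), array([-70. , -51.2])]
cap [262.75218659 199.81049563] [254 190  20  22 343] [  -1.6 -127.4] tcp [   0.4 -130.3]
cap0 [ 0.45585096 -0.21053888  0.107     ]
214 171 (np.int64(181), np.int64(202)) 212 [array([41.5, 22.7]), array([19.2, 16.8]), array([-21. ,   6.2]), array([-42.9,   0.4])]
217 171 (np.int64(182), np.int64(202)) 213 [array([43. , 16.7]), array([18.7, 10.3]), array([-19.5,   0.3]), array([-43.4,  -6. ])]
220 172 (np.int64(183), np.int64(203)) 214 [array([42.4, 10.1]), array([18.1,  3.8]), array([-20. ,  -6.2]), array([-43.9, -12.5])]
223 173 (np.int64(184), np.int64(204)) 215 [array([41.9,  3.6]), array([17.6, -2.8]), array([-20.5, -12.7]), array([-44.4, -19. ])]
226 174 (np.int64(184), np.int64(205)) 214 [array([41.3, -3. ]), array([19.1, -8.8]), array([-21. , -19.2]), array([-40.9, -24.4])]
229 175 (np.int64(175), np.int64(176)) 185 [array([40.8, -9.5]), array([ 38.8, -10. ]), array([ 38.8, -10. ]), array([ 18.5, -15.3])]
```

Both cameras agree within the ±3.5 mm slack: one says +2 mm, the other −1 mm. I'll keep this line, move to y≈−47 and feel for the floor there.

Call:
step_arm([
  [-0.5,[0.3,0,0],[0,0,0]],
  [-0.5,[0.4,0,0],[0,0,0]],
  [-0.5,[0.4,0,0],[0,0,0]],
  [-0.5,[0.27,0,0],[0,0,0]],
  [-0.5,[0,0,0],[0,0,0]],
  [-0.5,[0,0,0],[0,0,0]],
])

```text
time_s: 8.55
tool_pos: [0.5264, -0.0348, 0.1673]
ee_rot: [180.0, 0.0, 75.1]
ft_force: [-1.0, -0.8, -2.4]
finger_gap: 0.0448
finger_force: 51.5
```

Call:
step_arm([
  [-0.5,[0,0,0.02],[0,0,0]],
  [-0.5,[0,0,0],[0,0,0]],
])

```text
time_s: 8.8
tool_pos: [0.5263, -0.0351, 0.166]
ee_rot: [180.0, 0.0, 75.1]
ft_force: [-0.5, -0.7, -2.2]
finger_gap: 0.0445
finger_force: 51.5
```

Call:
step_arm([
  [-0.5,[0,0,0.02],[0,0,0]],
  [-0.5,[0,0,0],[0,0,0]],
])

```text
time_s: 9.05
tool_pos: [0.5264, -0.0348, 0.1648]
ee_rot: [180.0, 0.0, 75.1]
ft_force: [0.3, 0.1, -1.5]
finger_gap: 0.0445
finger_force: 51.5
```

Call:
step_arm([
  [-0.5,[0,0,0.02],[0,0,0]],
  [-0.5,[0,0,0],[0,0,0]],
])

```text
time_s: 9.3
tool_pos: [0.5266, -0.0347, 0.164]
ee_rot: [179.9, 0.0, 75.1]
ft_force: [0.2, -0.4, 1.0]
finger_gap: 0.0443
finger_force: 51.8
```

Call:
step_arm([
  [-0.5,[0,0,0.02],[0,0,0]],
  [-0.5,[0,0,0],[0,0,0]],
])

```text
time_s: 9.55
tool_pos: [0.5266, -0.0348, 0.1639]
ee_rot: [179.9, 0.0, 75.1]
ft_force: [-3.2, -0.9, 9.6]
finger_gap: 0.0443
finger_force: 52.9
```

The floor is felt at TCP z=0.164, exactly as predicted. I'll raise the bottle 2.5 mm above it and push in.

Call:
step_arm([
  [-0.5,[0,0,-0.07],[0,0,0]],
  [-0.5,[0,0,0],[0,0,0]],
  [-0.5,[0.1,0,0],[0,0,0]],
  [-0.5,[0.1,0,0],[0,0,0]],
  [-0.5,[0.1,0,0],[0,0,0]],
  [-0.5,[0,0,0],[0,0,0]],
])

```text
time_s: 10.3
tool_pos: [0.5312, -0.0167, 0.1666]
ee_rot: [180.0, 0.0, 75.2]
ft_force: [1.0, -0.3, -2.3]
finger_gap: 0.0449
finger_force: 51.5
```

Call:
step_arm([
  [-0.5,[0.1,0,0],[0,0,0]],
  [-0.5,[0.1,0,0],[0,0,0]],
  [-0.5,[0.1,0,0],[0,0,0]],
  [-0.5,[0,0,0],[0,0,0]],
])

```text
time_s: 10.8
tool_pos: [0.5358, 0.0006, 0.1666]
ee_rot: [180.0, 0.0, 75.2]
ft_force: [-0.5, 0.7, -2.3]
finger_gap: 0.0445
finger_force: 51.5
```

Call:
step_arm([
  [-0.5,[0.1,0,0],[0,0,0]],
  [-0.5,[0.07,0,0],[0,0,0]],
  [-0.5,[0,0,0],[0,0,0]],
])

```text
time_s: 11.18
tool_pos: [0.5384, 0.0103, 0.1667]
ee_rot: [180.0, 0.0, 75.2]
ft_force: [-0.3, -0.3, -1.9]
finger_gap: 0.0445
finger_force: 51.5
```

Call:
step_arm([
  [-0.5,[0.04,0,0],[0,0,0]],
  [-0.5,[0,0,0],[0,0,0]],
])

```text
time_s: 11.42
tool_pos: [0.539, 0.0124, 0.1667]
ee_rot: [180.0, 0.0, 75.1]
ft_force: [0.0, -0.2, -2.3]
finger_gap: 0.0446
finger_force: 51.5
```

Call:
step_arm([
  [-0.5,[0.03,0,0],[0,0,0]],
  [-0.5,[0,0,0],[0,0,0]],
])

```text
time_s: 11.68
tool_pos: [0.5394, 0.0141, 0.1667]
ee_rot: [180.0, 0.0, 75.1]
ft_force: [0.5, -0.1, -2.4]
finger_gap: 0.0446
finger_force: 51.5
```

Call:
step_arm([
  [-0.5,[0.03,0,0],[0,0,0]],
  [-0.5,[0,0,0],[0,0,0]],
])

```text
time_s: 11.92
tool_pos: [0.5398, 0.0156, 0.1667]
ee_rot: [180.0, 0.0, 75.1]
ft_force: [0.7, -1.6, -2.0]
finger_gap: 0.0447
finger_force: 51.6
```

Call:
step_arm([
  [-0.5,[0.03,0,0],[0,0,0]],
  [-0.5,[0,0,0],[0,0,0]],
])

```text
time_s: 12.18
tool_pos: [0.54, 0.0164, 0.167]
ee_rot: [180.0, 0.2, 75.1]
ft_force: [-2.9, -8.2, 2.0]
finger_gap: 0.0446
finger_force: 51.9
```

The bottle has reached the stop. I'll ease off slightly, lower it to the floor and release.

Call:
step_arm([
  [-0.5,[-0.03,0,0],[0,0,0]],
  [-0.5,[0,0,0.03],[0,0,0]],
  [-0.5,[0,0,0.02],[0,0,0]],
  [-0.5,[0,0,0],[0,0,0]],
])

```text
time_s: 12.68
tool_pos: [0.5399, 0.0157, 0.1641]
ee_rot: [179.9, 0.0, 75.1]
ft_force: [-2.1, -3.4, 3.5]
finger_gap: 0.0442
finger_force: 52.0
```

Call:
step_arm([
  [-0.1,[0,0,0],[0,0,0]],
  [0.3,[0,0,0],[0,0,0]],
  [0.6,[0,0,0],[0,0,0]],
  [1,[0,0,0],[0,0,0]],
  [1,[0,0,0],[0,0,0]],
  [1,[0,0,0],[0,0,0]],
])

```text
time_s: 13.42
tool_pos: [0.5399, 0.0158, 0.1637]
ee_rot: [180.0, 0.0, 75.1]
ft_force: [-0.1, -0.3, 0.2]
finger_gap: 0.0855
finger_force: 0.0
```

Call:
step_arm([
  [1,[0,0,-0.3],[0,0,0]],
  [1,[0,0,-0.6],[0,0,0]],
  [1,[0,0,-0.6],[0,0,0]],
  [1,[0.4,0,-0.3],[0,0,0]],
  [1,[0.7,-0.3,0],[0,0,0]],
  [1,[0.7,-0.6,0],[0,0,0]],
  [1,[0,0,0],[0,0,0]],
])

```text
time_s: 14.3
tool_pos: [0.5143, 0.1367, 0.2733]
ee_rot: [179.9, -0.1, 75.4]
ft_force: [0.0, -0.2, -0.1]
finger_gap: 0.0852
finger_force: 0.0
```

Run:
```python
from h import *
from workcell import vision
O=np.array([.5385,.0115]); sx=np.array([.9659,-.2588]); sy=np.array([.2588,.9659])
def W(x,y,z): return np.r_[O+sx*x+sy*y,z]
go(W(-.07,.125,.2))
s=vision.snapshot('side'); t=vision.snapshot('top');np.savez('side4.npz',**s);np.savez('top4.npz',**t); 
cv2.imwrite('pics/s4.png',np.hstack([cv2.resize(s['pixels'][110:250,210:310],None,fx=4,fy=4,interpolation=2),cv2.resize(t['pixels'][130:270,150:250],None,fx=4,fy=4,interpolation=2)]))
# handle from first pictures
t,s=load("top"),load("side")
for n,q,roi in(("top",t,(132,195,176,222)),("side",s,(246,142,263,168))):
    m,c,b=mask(q,"black",roi);print(n,c,b)
```

```text
14.3 [0.5143 0.1367 0.2733] [ 1.7992e+02 -6.0000e-02  7.5360e+01] F [ 0.  -0.2 -0.1] gap 0.0852 0.0 -> units [ 0.17 -0.24  1.22]
top [162.02923977 212.59649123] [148 206  26  14 171]
side [254.2969697  156.45454545] [248 145  13  23 165]
```

View pics/s4.png

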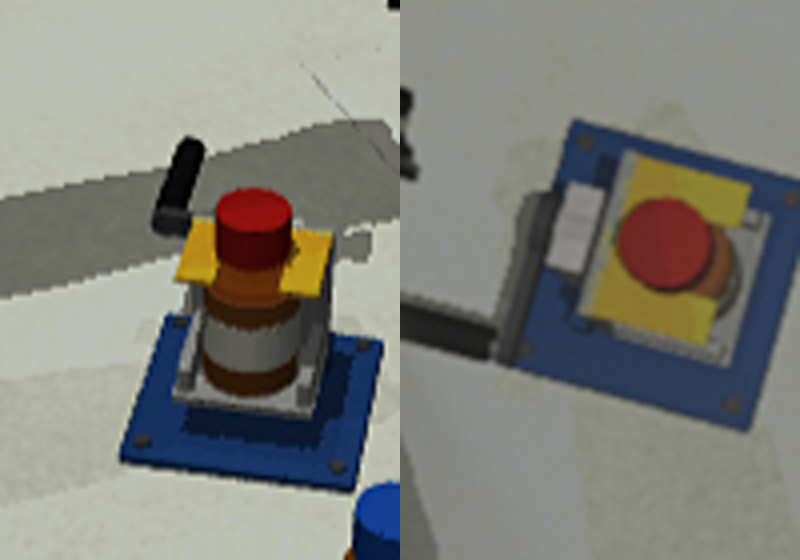

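The red bottle sits in the cradle with the yellow fork around its neck, cap at crop (254,230) in the side view and (665,245) in the top view. The handle lies from (400,315) to (495,340) in the top crop. Now I'll triangulate the handle.

Run:
```python
from h import *
t,s=load("top"),load("side")
O=np.array([.5385,.0115]); sx=np.array([.9659,-.2588]); sy=np.array([.2588,.9659])
for a,b in(((155.9,209.7),(255.6,154.5)),((138.7,205),(258.5,145)),((173,214.5),(253,163.5))):
    p,e=tri(t,a,s,b); d=p[:2]-O; print((np.array([d@sx,d@sy,p[2]])*1e3).round(1),e)
    for q,u in((t,a),(s,b)):
        d=onz(q,u,.1)[:2]-O; print((np.array([d@sx,d@sy])*1e3).round(1))
```

```text
[-62.7 126.4 101. ] 0.00252051080184884
[-63.8 126.3]
[-61.7 128.3]
[-61.6 162.7 107.6] 0.003657786266507208
[-62.9 164.4]
[-61.9 175.2]
[-63.3  89.4  97.3] 0.003022048782500595
[-65.   88.4]
[-61.2  86.2]
```

Call:
step_arm([
  [1,[0.22,-0.17,0.4],[0,0,0.04]],
  [1,[0,0,0.6],[0,0,0]],
  [1,[0,0,0.6],[0,0,0]],
  [1,[0,0,0.6],[0,0,0]],
  [1,[0,0,0.4],[0,0,0]],
  [1,[0,0,0.28],[0,0,0]],
  [1,[0,0,0],[0,0,0]],
  [1,[0,0,0],[0,0,0]],
])

```text
time_s: 15.4
tool_pos: [0.5096, 0.1493, 0.1]
ee_rot: [179.9, -0.0, 74.9]
ft_force: [-0.5, -1.0, -0.3]
finger_gap: 0.0853
finger_force: 0.0
```

Call:
step_arm([
  [-0.2,[0,0,0],[0,0,0]],
  [-0.6,[0,0,0],[0,0,0]],
  [-0.6,[0,0,0],[0,0,0]],
  [-0.7,[0,0,0],[0,0,0]],
  [-0.7,[0,0,0],[0,0,0]],
  [-0.7,[0,0,0],[0,0,0]],
], newtons=25)

```text
time_s: 16.15
tool_pos: [0.5083, 0.1497, 0.099]
ee_rot: [-180.0, -0.0, 74.9]
ft_force: [-3.8, 1.6, 3.2]
finger_gap: 0.0192
finger_force: 24.3
```

Run:
```python
from h import *
O=np.array([.5385,.0115]); sx=np.array([.9659,-.2588]); sy=np.array([.2588,.9659])
go(np.r_[O-.07*sx+.128*sy,.1])
```

```text
16.15 [0.5083 0.1497 0.099 ] [-1.7996e+02 -1.0000e-02  7.4910e+01] F [-3.8  1.6  3.2] gap 0.0192 24.325919151306152 -> units [ 0.04 -0.08 -0.02]
```

The handle is gripped: the gap is 19 mm for its 20 mm diameter, at stand x≈−65 in my frame, as the side camera suggested. I'll crank relative to this point, first quarter turn now.

Call:
step_arm([
  [-0.7,[0,-0.02,0],[0,0,0]],
  [-0.7,[0,0.01,-0.18],[0,0,0]],
  [-0.7,[0,0.04,-0.18],[0,0,0]],
  [-0.7,[0,0.07,-0.17],[0,0,0]],
  [-0.7,[0,0.1,-0.16],[0,0,0]],
  [-0.7,[0,0.12,-0.14],[0,0,0]],
  [-0.7,[0,0,0],[0,0,0]],
], newtons=40)

```text
time_s: 17.02
tool_pos: [0.5283, 0.1438, 0.1493]
ee_rot: [179.9, 0.0, 74.9]
ft_force: [2.8, -3.8, -3.1]
finger_gap: 0.0187
finger_force: 39.9
```

Call:
step_arm([
  [-0.7,[0,0.14,-0.12],[0,0,0]],
  [-0.7,[0,0.16,-0.1],[0,0,0]],
  [-0.7,[0,0.17,-0.07],[0,0,0]],
  [-0.7,[0,0.18,-0.04],[0,0,0]],
  [-0.7,[0,0.18,-0.01],[0,0,0]],
  [-0.7,[0,0,0],[0,0,0]],
])

```text
time_s: 17.77
tool_pos: [0.5759, 0.1298, 0.1693]
ee_rot: [-180.0, 0.2, 74.8]
ft_force: [-1.9, -8.8, -5.0]
finger_gap: 0.0185
finger_force: 40.1
```

Run:
```python
from h import *
sx=np.array([.9659,-.2588]); sy=np.array([.2588,.9659])
go(np.r_[np.array([.5083,.1497])+.07*sx,.169])
```

```text
17.77 [0.5759 0.1298 0.1693] [-1.7999e+02  1.7000e-01  7.4820e+01] F [-1.9 -8.8 -5. ] gap 0.0185 40.062854290008545 -> units [ 0.03 -0.01  0.  ]
```

Three-quarters check: on the circle. There is a small axial load along the handle, which I'll ease before going on over the top.

Call:
step_arm([
  [-0.7,[-0.03,0.18,0.01],[0,0,0]],
  [-0.7,[0,0.18,0.04],[0,0,0]],
  [-0.7,[0,0.17,0.07],[0,0,0]],
  [-0.7,[0,0.16,0.1],[0,0,0]],
  [-0.7,[0,0.14,0.12],[0,0,0]],
  [-0.7,[0,0,0],[0,0,0]],
])

```text
time_s: 18.52
tool_pos: [0.6232, 0.1157, 0.1484]
ee_rot: [-179.9, 0.1, 74.9]
ft_force: [-3.7, -5.8, -4.6]
finger_gap: 0.0189
finger_force: 40.3
```

Call:
step_arm([
  [-0.7,[-0.02,0.12,0.14],[0,0,0]],
  [-0.7,[0,0.1,0.16],[0,0,0]],
  [-0.7,[0,0.07,0.17],[0,0,0]],
  [-0.7,[0,0.04,0.18],[0,0,0]],
  [-0.7,[0,0.01,0.18],[0,0,0]],
  [-0.7,[0,0,0],[0,0,0]],
  [-0.7,[0,0,0],[0,0,0]],
])

```text
time_s: 19.4
tool_pos: [0.6425, 0.11, 0.0995]
ee_rot: [-180.0, 0.0, 74.9]
ft_force: [-3.8, -3.6, -1.1]
finger_gap: 0.0184
finger_force: 40.6
```

Run:
```python
from h import *
sx=np.array([.9659,-.2588]); sy=np.array([.2588,.9659])
go(np.r_[np.array([.5083,.1497])+.14*sx,.099])
```

```text
19.4 [0.6425 0.11   0.0995] [-1.7998e+02  2.0000e-02  7.4890e+01] F [-3.8 -3.6 -1.1] gap 0.0184 40.590505599975586 -> units [0.06 0.   0.01]
```

Call:
step_arm([
  [-0.7,[0,0,0.03],[0,0,0]],
  [-0.7,[0,0,0],[0,0,0]],
  [-0.7,[0,0,0],[0,0,0]],
])

```text
time_s: 19.77
tool_pos: [0.6426, 0.11, 0.099]
ee_rot: [180.0, -0.0, 74.9]
ft_force: [-8.4, -4.5, 7.8]
finger_gap: 0.0189
finger_force: 41.6
```

Run:
```python
from h import *
from workcell import vision
go([.5,.1,.1])
s=vision.snapshot('side'); cv2.imwrite('pics/s5.png',cv2.resize(s['pixels'][110:250,200:340],None,fx=4,fy=4,interpolation=2))
```

```text
19.77 [0.6426 0.11   0.099 ] [179.95  -0.    74.88] F [-8.4 -4.5  7.8] gap 0.0189 41.57002151012421 -> units [-0.78 -2.25 -0.02]
```

View pics/s5.png

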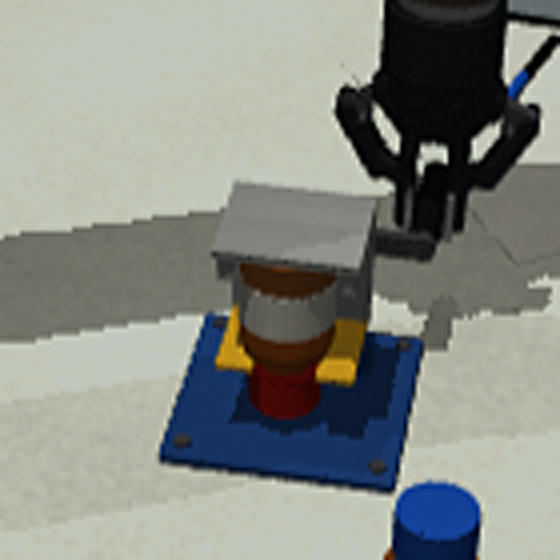

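The bottle hangs upside down, red cap at (285,390) below the fork and the cradle floor on top at (295,225). The handle is against its stop. I'll hold it there for 4.5 s.

Call:
step_arm([
  [-0.7,[0,0,0],[0,0,0]],
  [-0.7,[0,0,0],[0,0,0]],
  [-0.7,[0,0,0],[0,0,0]],
  [-0.7,[0,0,0],[0,0,0]],
  [-0.7,[0,0,0],[0,0,0]],
  [-0.7,[0,0,0],[0,0,0]],
  [-0.7,[0,0,0],[0,0,0]],
  [-0.7,[0,0,0],[0,0,0]],
  [-0.7,[0,0,0],[0,0,0]],
  [-0.7,[0,0,0],[0,0,0]],
  [-0.7,[0,0,0],[0,0,0]],
  [-0.7,[0,0,0],[0,0,0]],
  [-0.7,[0,0,0],[0,0,0]],
  [-0.7,[0,0,0],[0,0,0]],
  [-0.7,[0,0,0],[0,0,0]],
  [-0.7,[0,0,0],[0,0,0]],
  [-0.7,[0,0,0],[0,0,0]],
  [-0.7,[0,0,0],[0,0,0]],
])

```text
time_s: 22.08
tool_pos: [0.6426, 0.11, 0.099]
ee_rot: [180.0, -0.0, 74.9]
ft_force: [-7.5, -3.6, 6.6]
finger_gap: 0.0188
finger_force: 41.6
```

Call:
step_arm([
  [-0.7,[0,0,0],[0,0,0]],
  [-0.7,[0,0,0],[0,0,0]],
  [-0.7,[0,0,0],[0,0,0]],
  [-0.7,[0,0,0],[0,0,0]],
  [-0.7,[0,0,0],[0,0,0]],
  [-0.7,[0,0,0],[0,0,0]],
  [-0.7,[0,0,0],[0,0,0]],
  [-0.7,[0,0,0],[0,0,0]],
  [-0.7,[0,0,0],[0,0,0]],
  [-0.7,[0,0,0],[0,0,0]],
  [-0.7,[0,0,0],[0,0,0]],
  [-0.7,[0,0,0],[0,0,0]],
  [-0.7,[0,0,0],[0,0,0]],
  [-0.7,[0,0,0],[0,0,0]],
  [-0.7,[0,0,0],[0,0,0]],
  [-0.7,[0,0,0],[0,0,0]],
  [-0.7,[0,-0.02,-0.03],[0,0,0]],
])

```text
time_s: 24.2
tool_pos: [0.6423, 0.11, 0.0999]
ee_rot: [179.9, 0.0, 74.9]
ft_force: [3.5, -5.9, -2.9]
finger_gap: 0.0188
finger_force: 40.2
```

Call:
step_arm([
  [-0.7,[0,-0.01,-0.18],[0,0,0]],
  [-0.7,[0,-0.04,-0.18],[0,0,0]],
  [-0.7,[0,-0.07,-0.17],[0,0,0]],
  [-0.7,[0,-0.1,-0.16],[0,0,0]],
  [-0.7,[0,-0.12,-0.14],[0,0,0]],
  [-0.7,[0,-0.14,-0.12],[0,0,0]],
  [-0.7,[0,-0.16,-0.1],[0,0,0]],
  [-0.7,[0,-0.17,-0.07],[0,0,0]],
  [-0.7,[0,-0.18,-0.04],[0,0,0]],
  [-0.7,[0,-0.18,-0.01],[0,0,0]],
  [-0.7,[0,0,0],[0,0,0]],
])

```text
time_s: 25.58
tool_pos: [0.572, 0.1307, 0.1691]
ee_rot: [-179.9, -0.1, 75.0]
ft_force: [-1.0, 8.5, 0.5]
finger_gap: 0.0184
finger_force: 41.0
```

Call:
step_arm([
  [-0.7,[0.03,-0.18,0.01],[0,0,0]],
  [-0.7,[0,-0.18,0.04],[0,0,0]],
  [-0.7,[0,-0.17,0.07],[0,0,0]],
  [-0.7,[0,-0.16,0.1],[0,0,0]],
  [-0.7,[0,-0.14,0.12],[0,0,0]],
  [-0.7,[0.02,-0.12,0.14],[0,0,0]],
  [-0.7,[0,-0.1,0.16],[0,0,0]],
  [-0.7,[0,-0.07,0.17],[0,0,0]],
  [-0.7,[0,-0.04,0.18],[0,0,0]],
  [-0.7,[0,-0.01,0.18],[0,0,0]],
  [-0.7,[0,0,0],[0,0,0]],
  [-0.7,[0,0,0],[0,0,0]],
])

```text
time_s: 27.08
tool_pos: [0.5079, 0.1498, 0.0995]
ee_rot: [179.7, -0.0, 74.9]
ft_force: [10.6, -2.0, -2.5]
finger_gap: 0.0188
finger_force: 40.5
```

Call:
step_arm([
  [-0.7,[0,0,0.02],[0,0,0]],
  [-0.7,[0,0,0],[0,0,0]],
])

```text
time_s: 27.32
tool_pos: [0.508, 0.1498, 0.0991]
ee_rot: [179.7, -0.1, 74.9]
ft_force: [8.8, -2.2, 2.3]
finger_gap: 0.0187
finger_force: 41.1
```

Call:
step_arm([
  [-0.7,[0,0.03,0.02],[0,0,0]],
  [-0.7,[0,0,0],[0,0,0]],
  [-0.2,[0,0,0],[0,0,0]],
  [0.4,[0,0,0],[0,0,0]],
  [1,[0,0,0],[0,0,0]],
  [1,[0,0,0],[0,0,0]],
  [1,[0,0,0],[0,0,0]],
])

```text
time_s: 28.2
tool_pos: [0.5083, 0.1496, 0.0963]
ee_rot: [180.0, 0.0, 74.9]
ft_force: [-0.5, -0.2, -0.2]
finger_gap: 0.0853
finger_force: 0.0
```

Call:
step_arm([
  [1,[0,0,-0.3],[0,0,0]],
  [1,[0,0,-0.6],[0,0,0]],
  [1,[0,0,-0.7],[0,0,0]],
  [1,[0.3,0,-0.7],[0,0,0]],
  [1,[0.5,0,-0.3],[0,0,0]],
  [1,[0.3,0,0],[0,0,0]],
  [1,[0,0,0],[0,0,0]],
  [1,[0,0,0],[0,0,0]],
  [1,[0,0,0],[0,0,0]],
])

```text
time_s: 29.32
tool_pos: [0.5252, 0.2126, 0.252]
ee_rot: [-180.0, 0.0, 74.9]
ft_force: [0.0, 0.3, -0.7]
finger_gap: 0.0857
finger_force: 0.0
```

Run:
```python
from h import *
from workcell import vision
go([.5,.1,.1])
s=vision.snapshot('side');t=vision.snapshot('top')
cv2.imwrite('pics/s6.png',np.hstack([cv2.resize(s['pixels'][120:260,230:330],None,fx=4,fy=4,interpolation=2),cv2.resize(t['pixels'][130:270,165:265],None,fx=4,fy=4,interpolation=2)]))
```

```text
29.32 [0.5252 0.2126 0.252 ] [-1.7998e+02  4.0000e-02  7.4860e+01] F [ 0.   0.3 -0.7] gap 0.0857 0.0 -> units [-1.92  0.09  2.53]
```

View pics/s6.png

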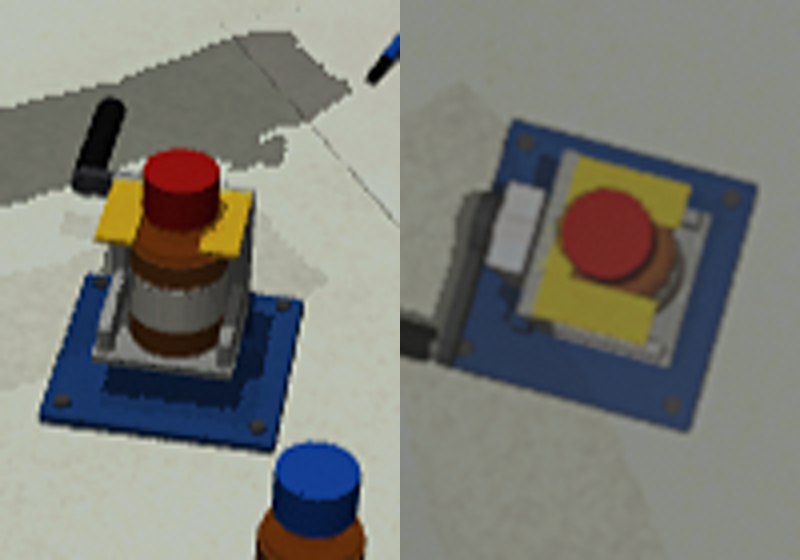

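The cradle is upright again and the bottle stands in it with the fork around its neck, cap at (181,190) in the side crop and (608,234) in the top crop. The gripper is clear, so I'm handing in.

```bash
python3 -c "
from workcell import manip
print(manip.sign_off())"
```

```text
the job is handed in; nothing more can be done
None
```

I handed the job in after about 29 s of robot time; no verdict came back. The red-capped bottle was slid into the cradle, turned fully upside down for over four seconds, and cranked back upright, and the last pictures show it standing in the fork. I never moved near the other two bottles, but I did not re-measure them at the end.

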